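# Spin-dry the radishes

### The job

Spin the rinsed radishes dry: take the crank knob of the salad spinner and turn it counter-clockwise (seen from above) until the basket turns at about 20 turns a minute, keep the basket between 18 and 22 turns a minute for at least 6 seconds without a break, then bring it to a stop with the orange mark on the basket under the blue pointer on the bowl's rim, and let go of the knob. Never let the basket race above 30 turns a minute or spin backwards (only a slow creep back onto the mark is allowed), and leave everything else on the worktop where it stands.

Things in the scene. Friction and masses are not known exactly. Their poses are not given: they have to be found in the camera images.
- basket (a joint): Angle (rad) of the basket about its vertical axle in the bowl, counter-clockwise from above positive, unlimited, counting on over turns; 0 and every multiple of 2 pi = orange mark under the pointer. The basket is a flywheel: inertia nominally 0.007 kg m2 (times 0.7 to 1.4 with its hidden load). Its bearing drags with 0.0015 N m s/rad times its speed, and the brake shoe adds dry friction.
- crank (a joint): Angle (rad) of the crank relative to the basket, counter-clockwise positive, unlimited; 0 = arm over the orange mark; crank direction in the bowl = basket angle + this. The hub is a slipping viscous clutch: torque on the basket = 0.007 N m s/rad times this joint's speed. So the crank must run faster than the basket (1.3 to 1.9 times at 20 turns a minute); time constant 0.6 to 1.2 s.
- knob (a point): Grip point on the axis of the black upright crank knob, 204 mm above the worktop, 65 mm from the spinner's axis. Knob: 30 mm diameter, from 176 to 226 mm height; it swivels freely, so a gripper can carry it round its circle without turning. Under it a white arm 22 mm wide, top at 174 mm; hub of 22 mm radius at the axis, top 176 mm. x points from the axis to the knob. Let go, it rides along.
- lid_centre (a point): Centre of the clear lid's top face, on the spinner's axis, 150 mm above the worktop; x points to the blue pointer, z up. The salad spinner is fixed: white bowl, 244 mm rim diameter, 150 mm high, its clear lid closed over a grey basket (208 mm diameter) of red radishes, which can only be turned through the crank on top.
- pointer (a point): Point on the top of the clear lid, 95 mm from the axis in the direction of the blue pointer (a 34 x 16 x 10 mm blue tab on the bowl's rim, its top at 160 mm): the place that the orange mark must stop under.
- mark (a point): Centre of the orange mark, a 32 x 32 mm square on the basket's rim, 95 mm from the axis, 139 mm above the worktop, seen through the clear lid.
- kettle: White kettle, 216 mm high, 156 mm in diameter, bystander; origin at the centre of its underside.
- glass_a: Stemmed wine glass, 180 mm high, 76 mm wide, bystander; origin at the centre of its foot.
- glass_b: Second stemmed wine glass, 180 mm high, 76 mm wide, bystander; origin at the centre of its foot.
- wine: Green wine bottle, 290 mm high, 74 mm in diameter, bystander; origin at the centre of its underside.
- vase: White vase with white tulips, about 230 mm high, 104 mm wide, bystander; origin at the centre of its underside.
- pan: Lidded saucepan on the black hob plate, 180 mm in diameter, 129 mm high, handle along its y to 220 mm; bystander; origin at the centre of its underside.
- prep: Blue prep bowl on the wooden board, 120 mm in diameter, 55 mm high, bystander; origin at the centre of its underside.
- shoe: Grey felt brake shoe, 31 x 31 x 7 mm, lying loose in a square white guide under the clear lid, across from the pointer, 34 mm from the axis; its weight rubs on the basket's load: dry friction torque about 0.005 N m, in truth 0.002 to 0.0105 from one start to the next. It cannot be reached; leave it alone. Origin at the centre of its underside.

How it is judged:
On the way, in this order (a step that is already met when the one before it is completed fails the run):
1. the basket turns counter-clockwise at 18 to 22 turns a minute (1.88 to 2.31 rad/s) for 6 s without a break (velocity of joint basket between 1.88 and 2.31 rad/s), for 6 s.
2. the basket stands still with the orange mark under the pointer (horizontal distance between mark and pointer below 0.016 m and velocity of joint basket between -0.05 and 0.05 rad/s), for 0.5 s.
At the end, for the whole second after the job is handed in: The orange mark is within 16 mm (about 0.17 rad) of the place under the pointer, the basket at rest (below 0.05 rad/s), the knob released (all of step 2); the robot touches nothing.
It fails at once if the basket races above 30 turns a minute (3.14 rad/s) (velocity of joint basket above 3.14 rad/s).
It fails at once if the basket spins backwards (faster than 0.5 rad/s) (velocity of joint basket below -0.5 rad/s).
It fails at once if another thing on the worktop is moved by more than 30 mm (distance of any of kettle, glass_a, glass_b, wine, vase, pan, prep from where it was at the start of the episode above 0.03 m).
It fails at once if a glass, the bottle or the vase is tipped (angle between any of glass_a, glass_b, wine, vase's own z axis and vertical above 0.3 rad).
It also fails if it takes over 67 s, if anything falls off the work surface, if the arm or the gripper's body presses on something with over 40 N, if the wrist force passes 120 N, or if a joint passes its speed limit or range.

### The arm

A 6-joint arm with a two-finger parallel gripper is mounted at the origin on the work surface. World frame = base frame: x ahead of the robot, y to its left, z up, the work surface at z = 0. Lengths are in m, angles in rad, forces in N, time in s.
With the tool pointing down it reaches from about 0.275 to 0.725 m from the base axis. Payload 15.9 kg.
Tool frame: the origin (TCP) lies at the very end of the fingers, on their centre line; the grasp point (between the pads) lies r.grasp_offset behind it (r.grasp_offset is the distance from the TCP to the grasp point, in m); z points along the fingers, y is the direction in which the jaws open and shut (so a half turn about z gives the same grasp; the last joint's range is limited). The gripper opens to 85 mm and grips with 20 to 120 N. Pads are 22 mm wide; open, the fingers measure 114 mm over their backs; the gripper's body (76 mm by 85 mm) begins 54 mm behind the grasp point. The pads swing forward as they close: fully open they stand 13 mm farther back than shut.
Start: joints at [1.191, 0.213, -0.034, 1.323, 0, 1.571], TCP at [0.185, 0.464, 0.231] pointing down, gripper open.
Joint ranges: [-2.98, 2.98], [-0.74, 1.72], [-1.14, 1.35], [-2.1, 2.04], [-1.57, 1.44], [-3.14, 3.14]. Speed limits (rad/s): [1.89, 1.89, 2.39, 2.57, 3.14, 3.14].

### API

Orientations are given as [roll, pitch, yaw] about the fixed x, y, z axes, in that order (R = Rz(yaw) Ry(pitch) Rx(roll)).
In Python, from cell import r gives the robot as it stands.
- The arm moves only by the tool step_arm, never from a script. Its argument "commands" is a list of rows, each a list of 5 numbers: the finger opening in mm, from 0 to 85.4, then the shift along the tool's x, y, z in mm, then the turn about the tool's z in rad. In form: [[grip, dx, dy, dz, yaw], ...]. A call has 1 to 12 rows; each row is the pose to reach, as a shift and turn from the pose commanded when the call began, along the tool's axes at that moment; what a row does not reach only later rows make up. A row lasts 1/10 s, in which the tool goes at most 50 mm and 8.59 degrees, less where a joint would pass 70% of its speed; a pose out of reach is approached as far as the arm can. A call with a gripper value outside its range is refused whole. The fingers move at their own pace and stop on an object; the grip force is fixed at half the most. Time passes only in rows, so rows that repeat a pose let the fingers close. It gives the time, the measured TCP pose, the force and the opening at its end, in the units of the state.
- r.read_state(): the state, without advancing time (a new reading comes with each control period).
- r.snapshot(name): name is "scene" or "top" or "wrist"; returns a dict with "image" (480x640x3 uint8, blue, green, red), "range_z" (480x640 float32, m along the optical axis (not along the pixel's ray), 0 where there is no reading), "fx", "fy", "cx", "cy" (pixels), "extrinsics" (4x4, takes a point from camera to world coordinates). Camera axes: x right, y down, z forward; pixel columns grow to the right and rows downward; lengths in m; the calibration is good to about 2 mm. The wrist camera is an equidistant fisheye: a pixel r from the principal point sees the ray r / f radians off the axis. A picture is of the moment at which its call begins.
- r.finish_job(): hands the job in, once; it reports no verdict.
The state is a dict: "t": time; "joints": joint angles; "dq": joint speeds; "joint_efforts": joint torques, N m; "eef_pos": TCP position; "tcp_rot": TCP orientation; "ft_force": force on the tool from outside, world axes, zero at the start; "moment": the same for the moment, N m; "gripper_width": finger opening in m.
Only numpy, scipy, OpenCV 4.12 (cv2) and the standard library are available. Lean on these libraries where they do the work, as an engineer would, in place of code of your own. Each camera call takes 0.05 s, during which the arm holds its last target.

## Working session

There is one attempt and no reset: what is moved stays moved. The work goes in short steps, Python scripts to look and compute and a tool call to move; the robot and the scene stay as the last step left them, time stands still between calls to the robot, and variables do not carry over. Pictures are saved under pics/ and viewed, and the job is handed in when it is done.

Besides the shell and the picture viewer there is one more tool, called after ">>>" by a JSON object that holds its "api" and its "payload", one argument or row to a line. step_arm: Moves the arm, as the interface text tells. Its arguments: {"type":"object","properties":{"commands":{"type":"array","items":{"type":"array","items":{"type":"number"}}}},"required":["commands"]}

```bash
ls; mkdir -p pics
python3 - <<'E'
from cell import r
import cv2
s=r.read_state();print(s, r.grasp_offset)
for n in("scene","top"):
    d=r.snapshot(n);cv2.imwrite(f"pics/{n}0.png",d["image"]);print(n,d["fx"],d["cx"],d["cy"],d["extrinsics"])
E
```

```text
pics
{'t': 0.0, 'joints': array([ 1.19098136e+00,  2.13350904e-01, -3.50961990e-02,  1.32349383e+00,
       -3.22893308e-06,  1.57082387e+00]), 'dq': array([ 0.00040391, -0.0016878 , -0.00019142, -0.00126424, -0.00154473,
       -0.00072272]), 'joint_efforts': array([-3.15905090e-03, -6.86159062e+01,  4.87119198e+01,  1.76118733e-02,
       -3.60173326e-04,  3.38175175e-05]), 'eef_pos': array([0.185243  , 0.46403493, 0.23080406]), 'tcp_rot': array([-3.14044804e+00,  3.26045967e-06,  2.76175015e+00]), 'ft_force': array([0.35846073, 0.23342034, 0.66911432]), 'moment': array([ 0.02342271,  0.04249813, -0.01904391]), 'gripper_width': 0.08559852191203232} 0.0187
scene 554.0307436450394 321.41768846532625 246.4233964332824 [[-0.66633488  0.41477352 -0.61964567  1.57566   ]
 [ 0.74553095  0.35558022 -0.5636899   0.87753453]
 [-0.0134699  -0.83757127 -0.546162    1.02202496]
 [ 0.          0.          0.          1.        ]]
top 515.7366579504634 308.61978693608563 244.28338147376678 [[-0.01036413 -0.99717619  0.07437901  0.47668505]
 [-0.99967394  0.01206853  0.02250235 -0.02725485]
 [-0.02333646 -0.07412154 -0.99697613  1.53664161]
 [ 0.          0.          0.          1.        ]]
```

View pics/scene0.png

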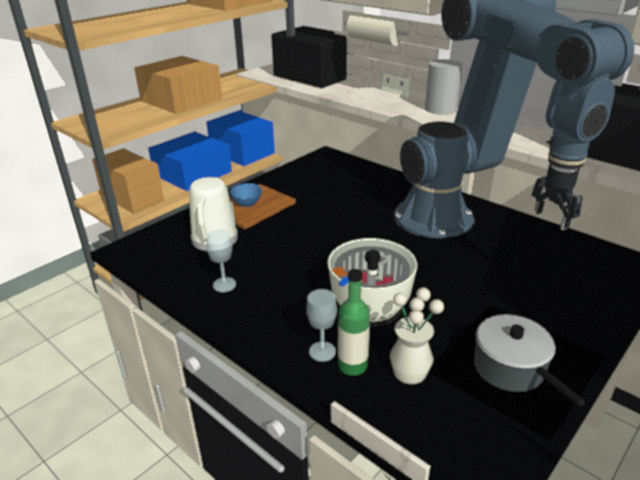

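View pics/top0.png

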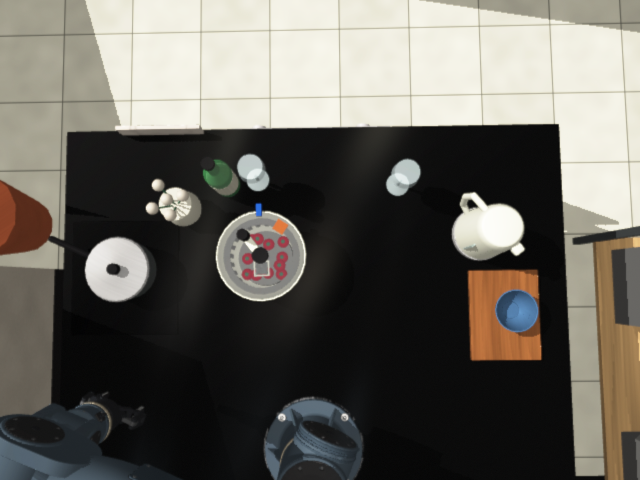

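```bash
cat > h.py <<'E'
import numpy as np, cv2
from cell import r
def cast(d,u,v,z):
    E=d["extrinsics"];p=np.array([(u-d["cx"])/d["fx"],(v-d["cy"])/d["fy"],1.])
    w=E[:3,:3]@p;o=E[:3,3];return o+w*(z-o[2])/w[2]
def blobs(m,mn=8):
    n,l,s,c=cv2.connectedComponentsWithStats(m.astype(np.uint8));return [(s[i,4],c[i].round(2),s[i,:4]) for i in range(1,n) if s[i,4]>=mn]
def masks(im):
    h=cv2.cvtColor(im,cv2.COLOR_BGR2HSV);H,S,V=[h[...,i].astype(int) for i in range(3)]
    return dict(orange=(H>5)&(H<16)&(S>170)&(V>180),blue=(H>105)&(H<125)&(S>190)&(V>120))
E
python3 - <<'E'
from h import *
d=r.snapshot("top");im=d["image"];m=masks(im)
R=slice(190,310),slice(200,320)
for k,z in(("orange",.139),("blue",.16)):
    mm=np.zeros(im.shape[:2],bool);mm[R]=m[k][R]
    for b in blobs(mm): print(k,b,cast(d,*b[1],z))
g=im.max(2)
# rim circle
ring=np.zeros(im.shape[:2],np.uint8);ring[R]=(im.min(2)[R]>150)
cs,_=cv2.findContours(ring,cv2.RETR_EXTERNAL,cv2.CHAIN_APPROX_NONE)
c=max(cs,key=len);e=cv2.minEnclosingCircle(c);print(e,cast(d,*e[0],.15), e[1]*(1.5366-.15)/515.7)
P=np.array([cast(d,*q[0],.15)[:2] for q in c]);A=np.c_[2*P,np.ones(len(P))];s=np.linalg.lstsq(A,(P**2).sum(1),rcond=None)[0];print("fit",s[:2],np.sqrt(s[2]+s[:2]@s[:2]))
# knob black
mm=np.zeros(im.shape[:2],bool);mm[225:265,230:275]=g[225:265,230:275]<50
for b in blobs(mm): print("black",b,cast(d,*b[1],.226),cast(d,*b[1],.178))
for n,u,v,z in(("bottle",208,163,.29),("glassA",250,163,.18),("tulip",158,185,.23),("tulip2",152,209,.22),("tulip3",178,200,.23)): print(n,cast(d,u,v,z))
cv2.imwrite("pics/crop.png",cv2.resize(im[140:310,140:320],None,fx=4,fy=4,interpolation=cv2.INTER_CUBIC)[:600])
E
```

```text
orange (np.int32(102), array([279.85, 226.2 ]), array([274, 220,  13,  13], dtype=int32)) [0.63138695 0.08230303 0.139     ]
blue (np.int32(59), array([258.44, 208.37]), array([256, 203,   6,  12], dtype=int32)) [0.67816505 0.13819569 0.16      ]
((260.51861572265625, 255.52015686035156), 45.11091232299805) [0.5513034  0.13417689 0.15      ] 0.12129298240657183
fit [0.55083215 0.13337192] 0.11419408451553324
black (np.int32(105), array([242.9, 234.5]), array([237, 229,  13,  12], dtype=int32)) [0.60161748 0.17035994 0.226     ] [0.60619292 0.17759724 0.178     ]
black (np.int32(175), array([259.89, 254.93]), array([253, 248,  15,  15], dtype=int32)) [0.54873939 0.12693112 0.226     ] [0.55137826 0.13257792 0.178     ]
bottle [0.77357128 0.24684456 0.29      ]
glassA [0.79797754 0.15805772 0.18      ]
tulip [0.73229247 0.38946317 0.23      ]
tulip2 [0.67153953 0.40759696 0.22      ]
tulip3 [0.69248003 0.33719229 0.23      ]
```

View pics/crop.png

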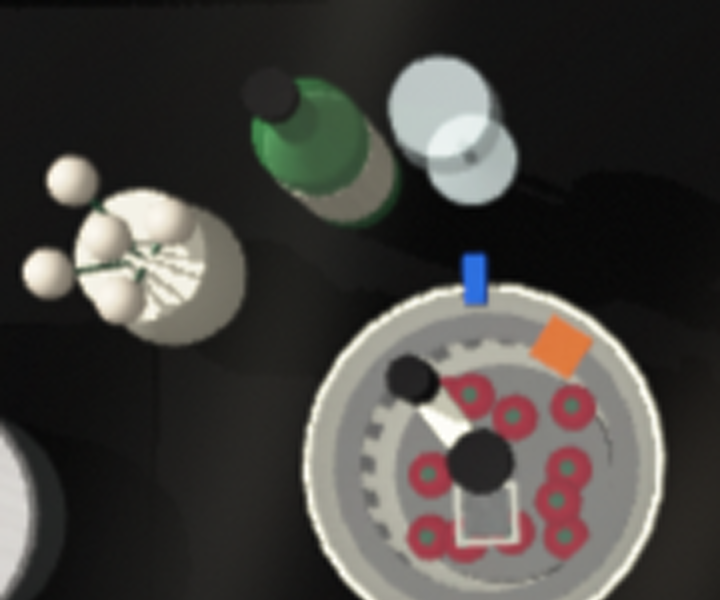

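>>> {"api": "step_arm", "payload": {
  "commands": [
    [70, -15, -4, -15, 0.1],
    [70, -50, -12, -30, 0.2],
    [70, -95, -22, -35, 0.32],
    [70, -143, -34, -35, 0.45],
    [70, -191, -45, -35, 0.57],
    [70, -239, -56, -35, 0.7],
    [70, -287, -68, -35, 0.82],
    [70, -335, -79, -35, 0.95],
    [70, -383, -90, -35, 1.07],
    [70, -431, -101, -35, 1.15],
    [70, -473, -111, -35, 1.191],
    [70, -496, -117, -35, 1.191]
  ]
}}

```text
t: 1.35
eef_pos: [0.6046, 0.1693, 0.2653]
tcp_rot: [-3.141, 0.001, 1.567]
ft_force: [0.1, 1.1, -0.0]
gripper_width: 0.0699
```

Run:
```python
from h import *
s=r.read_state();print(s["t"],s["eef_pos"],s["tcp_rot"],s["ft_force"],s["dq"])
for n in("top","wrist"):
    d=r.snapshot(n);cv2.imwrite(f"pics/{n}1.png",d["image"])
print(d["fx"],d["cx"],d["cy"],d["extrinsics"]); print(r.read_state()["eef_pos"])
np.save("w.npy",d)
```

```text
1.35 [0.60464983 0.16931698 0.26528955] [-3.14068897e+00  6.41895714e-04  1.56696680e+00] [ 0.14875412  1.05357699 -0.04523934] [-0.27321446  0.32909158  0.52818294  0.19777446  0.00966168 -0.31774237]
371.64829954431775 325.663955016024 242.48509454646072 [[ 0.99998903 -0.00383329 -0.00269038  0.60591618]
 [-0.00444849 -0.95707366 -0.28981066  0.24199173]
 [-0.00146396  0.28981945 -0.95708022  0.40788982]
 [ 0.          0.          0.          1.        ]]
[0.60448903 0.16947347 0.26484514]
```

View pics/top1.png

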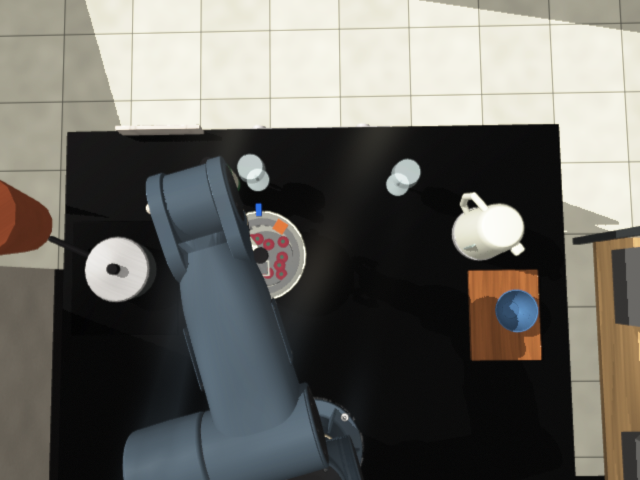

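View pics/wrist1.png

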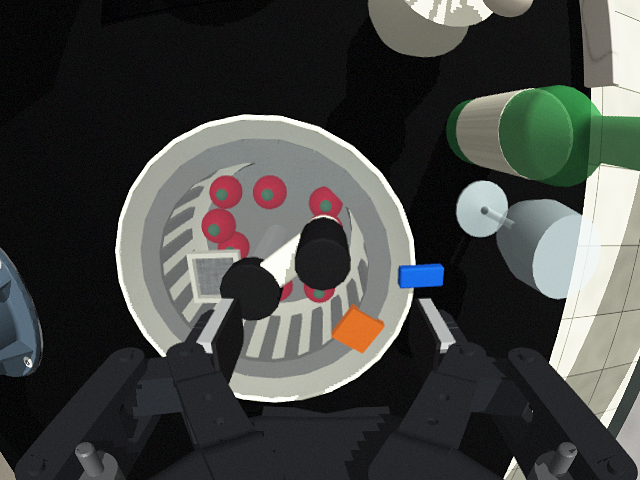

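```bash
cat >> h.py <<'E'
def wray(d,u,v):
    a=np.array([u-d["cx"],v-d["cy"]],float);R=np.hypot(*a);th=R/d["fx"]
    c=np.array([*(a/max(R,1e-9)*np.sin(th)),np.cos(th)]);return d["extrinsics"][:3,:3]@c
def wcast(d,u,v,z):
    w=wray(d,u,v);o=d["extrinsics"][:3,3];return o+w*(z-o[2])/w[2]
def castz(d,name,u,v,z): return wcast(d,u,v,z) if name=="wrist" else cast(d,u,v,z)
E
python3 - <<'E'
from h import *
d=np.load("w.npy",allow_pickle=True).item();im=d["image"];m=masks(im)
for k,z in(("orange",.139),("blue",.16)):
    for b in blobs(m[k],100): print(k,b,wcast(d,*b[1],z))
# rim: bright outer contour
g=(im.min(2)>185).astype(np.uint8);g[:, 420:]=0;g[310:]=0
cs,_=cv2.findContours(g,cv2.RETR_EXTERNAL,cv2.CHAIN_APPROX_NONE);
c=max(cs,key=len);P=np.array([wcast(d,*q[0],.15)[:2] for q in c])
A=np.array([.551,.133]);rr=np.hypot(*(P-A).T);Q=P[(rr>.117)]
for i in range(4):
    M=np.c_[2*Q,np.ones(len(Q))];s=np.linalg.lstsq(M,(Q**2).sum(1),rcond=None)[0];R=np.sqrt(s[2]+s[:2]@s[:2]);e=np.hypot(*(Q-s[:2]).T)-R;Q=Q[abs(e)<.003]
print("rim",s[:2],R,len(Q),len(P))
k=(im.max(2)<60).astype(np.uint8);
for b in blobs(k,300): print("blk",b)
cv2.imwrite("pics/k.png",cv2.resize(im[200:340,200:400],None,fx=4,fy=4)+30)
E
```

```text
orange (np.int32(1359), array([357.11, 329.46]), array([332, 305,  52,  48], dtype=int32)) [0.63098863 0.08485277 0.139     ]
blue (np.int32(955), array([421.26, 275.45]), array([399, 264,  45,  24], dtype=int32)) [0.67532837 0.14134699 0.16      ]
rim [0.55174796 0.1348651 ] 0.11980582223240777 878 941
blk (np.int32(185444), array([273.82, 245.46]), array([  0,   0, 637, 480], dtype=int32))
blk (np.int32(3150), array([322.35, 254.47]), array([295, 217,  56,  73], dtype=int32))
```

View pics/k.png

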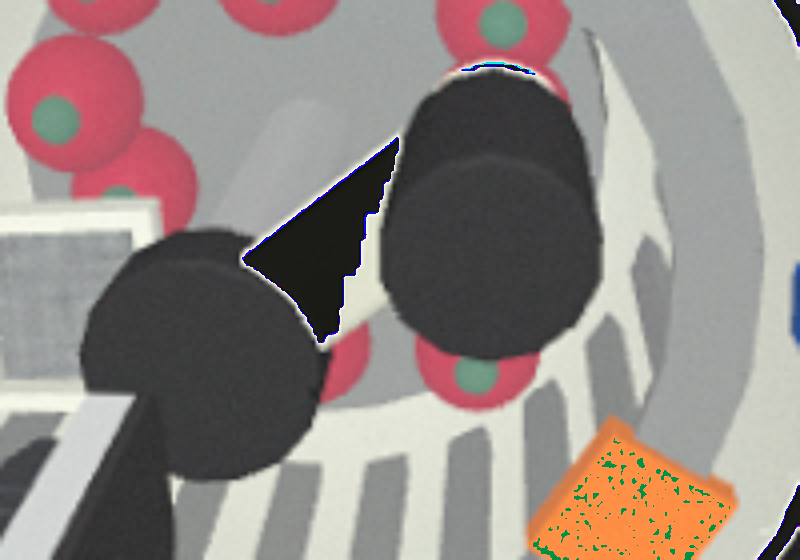

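Run:
```python
from h import *
d=np.load("w.npy",allow_pickle=True).item()
k=wcast(d,322.8,264.3,.226);h=wcast(d,250.8,292.5,.176);print(k,h,np.hypot(*(k-h)[:2]),np.arctan2(*(k-h)[1::-1]))
```

```text
[0.60385923 0.17503956 0.226     ] [0.55314331 0.13571234 0.176     ] 0.06417736822844937 0.6595857142391932
```

>>> {"api": "step_arm", "payload": {
  "commands": [
    [70, 2.5, 1, 25, 0],
    [70, 2.5, 1, 55, 0],
    [70, 2.5, 1, 74, 0],
    [70, 2.5, 1, 78, 0],
    [55, 2.5, 1, 78, 0],
    [45, 2.5, 1, 78, 0]
  ]
}}

```text
t: 2.05
eef_pos: [0.6039, 0.1747, 0.1896]
tcp_rot: [3.14, -0.0, 1.571]
ft_force: [-0.1, -0.4, 0.1]
gripper_width: 0.0452
```

Run:
```python
from h import *
d=r.snapshot("wrist");cv2.imwrite("pics/w2.png",d["image"]);print(r.read_state())
```

```text
{'t': 2.1, 'joints': array([2.81427484e-01, 4.93683537e-01, 2.60079936e-01, 1.33535138e+00,
       2.98423494e-05, 1.85198213e+00]), 'dq': array([-0.00159466,  0.00058635, -0.00173656, -0.00352252, -0.00132992,
       -0.00043429]), 'joint_efforts': array([ 1.04568461e-01, -9.24406886e+01,  4.80980122e+01, -6.82042664e-03,
        4.14109716e-03,  3.43636879e-03]), 'eef_pos': array([0.60409578, 0.17465418, 0.1896921 ]), 'tcp_rot': array([ 3.13983191e+00, -5.39633680e-04,  1.57103851e+00]), 'ft_force': array([ 0.54781989,  0.10439955, -0.31189754]), 'moment': array([ 0.0123916 ,  0.00867523, -0.0733999 ]), 'gripper_width': 0.04490102670105358}
```

View pics/w2.png

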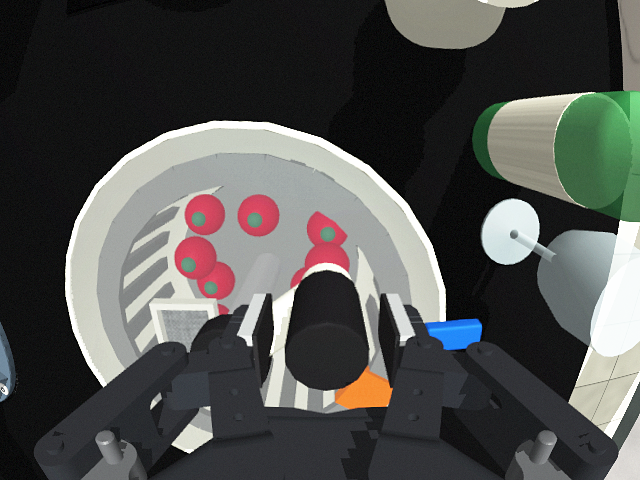

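>>> {"api": "step_arm", "payload": {
  "commands": [
    [26, 0, 0, 0, 0],
    [26, 0, 0, 0, 0],
    [26, 0, 0, 0, 0],
    [26, 0, 0, 0, 0]
  ]
}}

```text
t: 2.5
eef_pos: [0.6042, 0.1745, 0.1895]
tcp_rot: [3.14, -0.001, 1.571]
ft_force: [0.3, -1.0, 5.9]
gripper_width: 0.0288
```

```bash
cat >> h.py <<'E'
AX=np.array([.552,.1345]);PT=0.04
def look(save=None):
    """mark angle from axis (minus pointer dir), by both cams"""
    s=r.read_state();out=[]
    for n in("top","wrist"):
        t=r.read_state()["t"];d=r.snapshot(n);im=d["image"]
        if save: cv2.imwrite(f"pics/{save}_{n}.png",im)
        for b in blobs(masks(im)["orange"],25):
            p=castz(d,n,*b[1],.139)[:2]-AX
            if .07<np.hypot(*p)<.115: out.append((n,round(float(t),3),int(b[0]),round(float(np.arctan2(p[1],p[0])-PT),3),round(float(np.hypot(*p)),4)))
    print(s["t"],s["eef_pos"],s["ft_force"].round(1),s["gripper_width"]);print(*out,sep="\n")
E
python3 - <<'E'
from h import *
look("a")
E
```

```text
2.5 [0.60422003 0.17445442 0.18948466] [ 0.3 -1.   5.9] 0.028802603782465373
('top', 2.5, 103, -0.621, 0.0951)
('wrist', 2.55, 903, -0.648, 0.0873)
```

```bash
cat > c.py <<'E'
import sys,numpy as np
def rows(th0,inc,R=65,base=None):
    th=th0+np.cumsum(inc);
    print([[26,round(R*(np.sin(a)-np.sin(th0)),1),round(R*(np.cos(a)-np.cos(th0)),1),0,0] for a in th]);print("end",th[-1])
rows(float(sys.argv[1]),eval(sys.argv[2]))
E
python3 c.py 0.654 "[.04,.10,.16,.22,.27,.31]+[.32]*6"
```

```text
[[26, np.float64(2.0), np.float64(-1.6), 0, 0], [26, np.float64(6.8), np.float64(-6.0), 0, 0], [26, np.float64(13.5), np.float64(-14.0), 0, 0], [26, np.float64(20.4), np.float64(-26.5), 0, 0], [26, np.float64(24.9), np.float64(-43.4), 0, 0], [26, np.float64(24.4), np.float64(-63.4), 0, 0], [26, np.float64(17.4), np.float64(-82.9), 0, 0], [26, np.float64(4.6), np.float64(-99.3), 0, 0], [26, np.float64(-12.6), np.float64(-110.7), 0, 0], [26, np.float64(-32.6), np.float64(-116.2), 0, 0], [26, np.float64(-53.2), np.float64(-115.1), 0, 0], [26, np.float64(-72.5), np.float64(-107.6), 0, 0]]
end 3.6739999999999995
```

>>> {"api": "step_arm", "payload": {
  "commands": [
    [26, 2.0, -1.6, 0, 0],
    [26, 6.8, -6.0, 0, 0],
    [26, 13.5, -14.0, 0, 0],
    [26, 20.4, -26.5, 0, 0],
    [26, 24.9, -43.4, 0, 0],
    [26, 24.4, -63.4, 0, 0],
    [26, 17.4, -82.9, 0, 0],
    [26, 4.6, -99.3, 0, 0],
    [26, -12.6, -110.7, 0, 0],
    [26, -32.6, -116.2, 0, 0],
    [26, -53.2, -115.1, 0, 0],
    [26, -72.5, -107.6, 0, 0]
  ]
}}

```text
t: 3.8
eef_pos: [0.4964, 0.1013, 0.1895]
tcp_rot: [3.139, -0.001, 1.571]
ft_force: [11.6, 6.0, 0.0]
gripper_width: 0.0285
```

```bash
sed -i 's/round(R\*(np.sin(a)-np.sin(th0)),1),round(R\*(np.cos(a)-np.cos(th0)),1)/float(round(R*(np.sin(a)-np.sin(th0)),1)),float(round(R*(np.cos(a)-np.cos(th0)),1))/' c.py
python3 - <<'E'
from h import *
look("b"); s=r.read_state(); print(s["eef_pos"],s["ft_force"])
E
python3 c.py 3.674 "[.32]*12"
```

```text
3.8 [0.49641644 0.10129199 0.18951397] [11.6  6.   0. ] 0.028541920815805307
('top', 3.8, 105, 0.21, 0.0945)
('wrist', 3.85, 2475, 0.298, 0.092)
[0.49749461 0.10033582 0.18943698] [-0.35121322 -0.27183509  9.39471521]
[[26, -15.9, 13.2, 0, 0], [26, -26.9, 30.8, 0, 0], [26, -31.8, 50.9, 0, 0], [26, -30.1, 71.6, 0, 0], [26, -22.0, 90.6, 0, 0], [26, -8.3, 106.2, 0, 0], [26, 9.5, 116.6, 0, 0], [26, 29.8, 120.9, 0, 0], [26, 50.4, 118.6, 0, 0], [26, 69.2, 110.0, 0, 0], [26, 84.3, 95.9, 0, 0], [26, 94.3, 77.7, 0, 0]]
end 7.513999999999999
```

```bash
python3 c.py 3.674 "[.40]+[.33]*11"
```

```text
[[26, -19.2, 17.3, 0, 0], [26, -28.9, 36.3, 0, 0], [26, -32.0, 57.4, 0, 0], [26, -28.0, 78.4, 0, 0], [26, -17.5, 97.0, 0, 0], [26, -1.5, 111.1, 0, 0], [26, 18.2, 119.3, 0, 0], [26, 39.5, 120.7, 0, 0], [26, 60.1, 115.1, 0, 0], [26, 77.8, 103.1, 0, 0], [26, 90.6, 86.0, 0, 0], [26, 97.3, 65.7, 0, 0]]
end 7.704000000000001
```

>>> {"api": "step_arm", "payload": {
  "commands": [
    [26, -19.2, 17.3, 0, 0],
    [26, -28.9, 36.3, 0, 0],
    [26, -32.0, 57.4, 0, 0],
    [26, -28.0, 78.4, 0, 0],
    [26, -17.5, 97.0, 0, 0],
    [26, -1.5, 111.1, 0, 0],
    [26, 18.2, 119.3, 0, 0],
    [26, 39.5, 120.7, 0, 0],
    [26, 60.1, 115.1, 0, 0],
    [26, 77.8, 103.1, 0, 0],
    [26, 90.6, 86.0, 0, 0],
    [26, 97.3, 65.7, 0, 0]
  ]
}}

```text
t: 5.1
eef_pos: [0.5616, 0.1998, 0.1893]
tcp_rot: [3.14, 0.001, 1.571]
ft_force: [-0.8, -14.0, 9.4]
gripper_width: 0.0288
```

Run:
```python
from h import *
look("c"); s=r.read_state(); print(s["eef_pos"],s["ft_force"])
```

```text
5.1 [0.56157712 0.19983384 0.18934501] [ -0.8 -14.    9.4] 0.028795273020966714
('wrist', 5.15, 223, 2.448, 0.0959)
[0.56007329 0.19959813 0.18948399] [ 0.16041844 -3.21340998  4.83173935]
```

```bash
cat > sim.py <<'E'
import numpy as np
from scipy.optimize import least_squares
# log of (duration, crank increment), from t=2.6 basket angle A0 at rest
LOG=[(.1,i) for i in [.04,.10,.16,.22,.27,.31]+[.32]*6]+[(.1,0)]+[(.1,i) for i in [.40]+[.33]*11]+[(.1,0)]
OBS=[(3.8,.21,.02),(3.85,.298,.03),(5.15,2.448,.08)]
T0=2.6
def run(p,log=None,A0=-.63,dt=.002):
    I,tf=p;w=0.;a=A0;t=T0;out=[(t,a,w)]
    for d,inc in (log or LOG):
        wc=inc/d
        for k in range(int(round(d/dt))):
            drive=.007*(wc-w)-.0015*w
            if abs(w)<1e-3 and abs(drive)<tf: w=0.
            else:
                s=np.sign(w) if abs(w)>1e-3 else np.sign(drive)
                w2=w+dt*(drive-tf*s)/I
                w=0. if w*w2<0 else w2
            a+=w*dt;t+=dt;out.append((t,a,w))
    return np.array(out)
def fit():
    def res(p):
        o=run(p);return [ (np.interp(t,o[:,0],o[:,1])-a)/s for t,a,s in OBS]+[(p[0]-.0073)/.0012,(p[1]-.005)/.002]
    return least_squares(res,[.007,.005],bounds=([.0049,.0015],[.0098,.011]),x_scale=[.001,.001],diff_step=.02)
if __name__=="__main__":
    f=fit();o=run(f.x);print(f.x,f.fun.round(2),"end",o[-1],"wc20",(.0085*2.094+f.x[1])/.007)
E
python3 sim.py
```

```text
[0.00541904 0.00507613] [-0.32 -0.76  1.09 -1.57  0.04] end [5.2        2.62051169 1.61982093] wc20 3.2678750200766427
```

View pics/c_wrist.png

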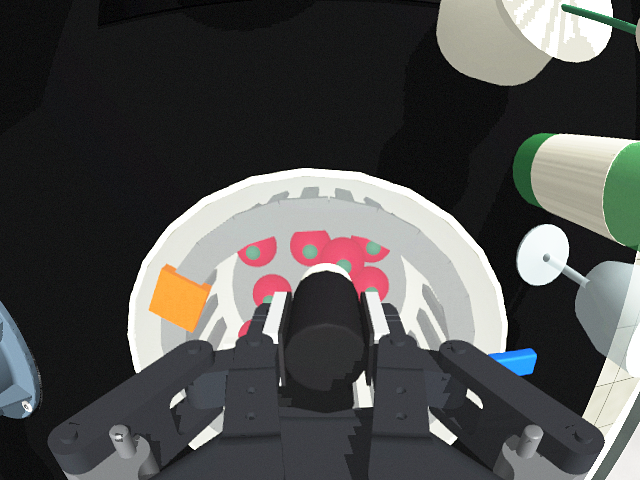

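View pics/c_top.png

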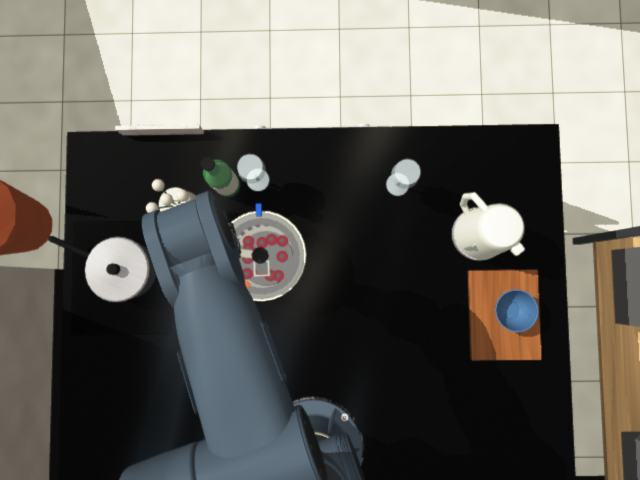

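```bash
sed -i 's/(H<16)&(S>170)&(V>180)/(H<22)\&(S>140)\&(V>150)/' h.py
sed -i 's/        if save: cv2/        np.save(f"pics\/{save}_{n}.npy",d["extrinsics"])\n        if save: cv2/' h.py
python3 - <<'E'
from h import *
d=np.load("w.npy",allow_pickle=True).item()
im=cv2.imread("pics/c_wrist.png");e=d["extrinsics"].copy();e[:3,3]+=np.array([.5604,.1996,.1894])-np.array([.6045,.1695,.2651]);d["extrinsics"]=e
for b in blobs(masks(im)["orange"],30):
    p=wcast(d,*b[1],.139)[:2]-AX;print(b,np.hypot(*p),np.arctan2(p[1],p[0])-PT)
im=cv2.imread("pics/b_wrist.png");e[:3,3]+=np.array([.497,.1008,.1894])-np.array([.5604,.1996,.1894])
for b in blobs(masks(im)["orange"],30):
    p=wcast(d,*b[1],.139)[:2]-AX;print(b,np.hypot(*p),np.arctan2(p[1],p[0])-PT)
E
```

```text
(np.int32(2452), array([178.46, 298.47]), array([149, 264,  62,  68], dtype=int32)) 0.09159209315609453 2.601966694576931
(np.int32(2514), array([561.1 , 161.75]), array([534, 131,  55,  63], dtype=int32)) 0.09126640868979913 0.29418905934677786
```

```bash
sed -i 's/(5.15,2.448,.08)/(5.15,2.60,.03)/' sim.py; python3 sim.py
```

```text
[0.00600743 0.00417745] [-0.1  -0.58  0.21 -1.08 -0.41] end [5.2        2.69655878 1.72786096] wc20 3.1394928193742864
```

```bash
sed -i 's/^def look(save=None):/def look(save=None,cams=("top","wrist"),mn={"top":75,"wrist":1300}):/; s/for n in("top","wrist"):/for n in cams:/; s/\["orange"\],25)/["orange"],mn[n])/; s/^    print(s\["t"\]/        if out: break\n&/' h.py; tail -16 h.py; python3 c.py 7.704 "[.45]+[.325]*11"
```

```text
def wcast(d,u,v,z):
    w=wray(d,u,v);o=d["extrinsics"][:3,3];return o+w*(z-o[2])/w[2]
def castz(d,name,u,v,z): return wcast(d,u,v,z) if name=="wrist" else cast(d,u,v,z)
AX=np.array([.552,.1345]);PT=0.04
def look(save=None,cams=("top","wrist"),mn={"top":75,"wrist":1300}):
    """mark angle from axis (minus pointer dir), by both cams"""
    s=r.read_state();out=[]
    for n in cams:
        t=r.read_state()["t"];d=r.snapshot(n);im=d["image"]
        np.save(f"pics/{save}_{n}.npy",d["extrinsics"])
        if save: cv2.imwrite(f"pics/{save}_{n}.png",im)
        for b in blobs(masks(im)["orange"],mn[n]):
            p=castz(d,n,*b[1],.139)[:2]-AX
            if .07<np.hypot(*p)<.115: out.append((n,round(float(t),3),int(b[0]),round(float(np.arctan2(p[1],p[0])-PT),3),round(float(np.hypot(*p)),4)))
        if out: break
    print(s["t"],s["eef_pos"],s["ft_force"].round(1),s["gripper_width"]);print(*out,sep="\n")
[[26, -2.2, -28.9, 0, 0], [26, -11.6, -47.7, 0, 0], [26, -26.5, -62.6, 0, 0], [26, -45.3, -71.9, 0, 0], [26, -66.2, -74.7, 0, 0], [26, -86.8, -70.7, 0, 0], [26, -105.1, -60.3, 0, 0], [26, -119.1, -44.6, 0, 0], [26, -127.4, -25.3, 0, 0], [26, -129.0, -4.3, 0, 0], [26, -123.9, 16.1, 0, 0], [26, -112.6, 33.8, 0, 0]]
end 11.729000000000001
```

>>> {"api": "step_arm", "payload": {
  "commands": [
    [26, -2.2, -28.9, 0, 0],
    [26, -11.6, -47.7, 0, 0],
    [26, -26.5, -62.6, 0, 0],
    [26, -45.3, -71.9, 0, 0],
    [26, -66.2, -74.7, 0, 0],
    [26, -86.8, -70.7, 0, 0],
    [26, -105.1, -60.3, 0, 0],
    [26, -119.1, -44.6, 0, 0],
    [26, -127.4, -25.3, 0, 0],
    [26, -129.0, -4.3, 0, 0],
    [26, -123.9, 16.1, 0, 0],
    [26, -112.6, 33.8, 0, 0]
  ]
}}

```text
t: 6.4
eef_pos: [0.5969, 0.0867, 0.1894]
tcp_rot: [3.14, -0.001, 1.57]
ft_force: [-6.7, 7.0, 9.1]
gripper_width: 0.0289
```

Run:
```python
from h import *
look("d"); s=r.read_state(); print(s["t"])
```

```text
6.4 [0.59687307 0.08671285 0.18937902] [-6.7  7.   9.1] 0.02886948681790418

6.5
```

Run:
```python
from h import *
for n in("top","wrist"):
    print(n,blobs(masks(cv2.imread(f"pics/d_{n}.png"))["orange"],5))
a=cv2.imread("pics/d_wrist.png");b=cv2.imread("pics/d_top.png");cv2.imwrite("pics/d.png",np.hstack([a[:, :400],b[80:,150:550][:400] if 0 else np.pad(b[150:350,150:350],((0,280),(0,0),(0,0)))]))
```

```text
top [(np.int32(1398), array([502.18, 281.58]), array([469, 271,  69,  27], dtype=int32)), (np.int32(265), array([534.47, 348.57]), array([525, 334,  16,  26], dtype=int32))]
wrist [(np.int32(640), array([368.28, 285.02]), array([349, 265,  48,  43], dtype=int32))]
```

View pics/d.png

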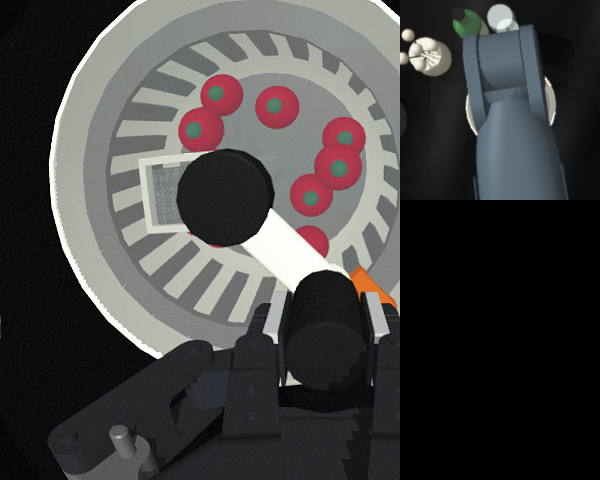

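Run:
```python
from h import *
d=np.load("w.npy",allow_pickle=True).item();d["extrinsics"]=np.load("pics/d_wrist.npy")
for q in((368.3,285),(359,266),(397,305),(375,290)):
    p=wcast(d,*q,.139)[:2]-AX;print(q,np.hypot(*p),np.arctan2(p[1],p[0])-PT)
a=cv2.imread("pics/d_wrist.png")[240:340,320:440];cv2.imwrite("pics/d2.png",cv2.resize(a,None,fx=5,fy=5))
```

```text
(368.3, 285) 0.08952061948701935 -0.70658442464803
(359, 266) 0.07811114099964091 -0.6350245636663236
(397, 305) 0.1114222131021326 -0.7010906189168692
(375, 290) 0.09462627256098818 -0.7067431395869619
```

View pics/d2.png

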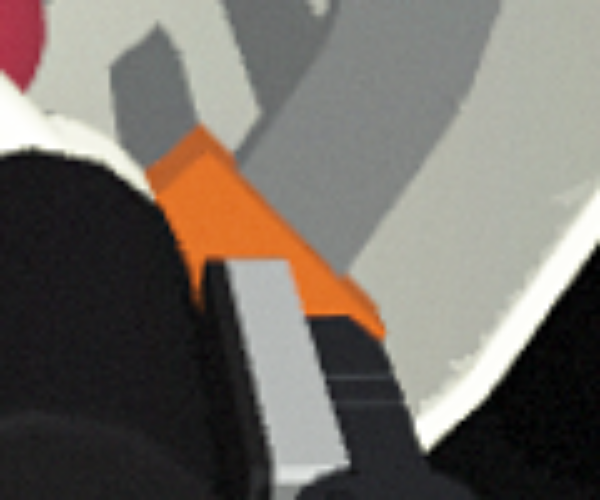

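```bash
sed -i 's/^OBS=/LOG+=[(.1,i) for i in [.45]+[.325]*11]+[(.1,0)]\nOBS=/; s/(5.15,2.60,.03)/&,(6.45,5.443,.04)/' sim.py; python3 sim.py
```

```text
[0.00697941 0.00302057] [-0.74 -1.01  1.52 -0.72 -0.27 -0.99] end [6.5        5.5148095  1.94414486] wc20 2.9742249934489813
```

```bash
python3 c.py 11.729 "[.45]+[.3]*11"
```

```text
[[26, 23.7, 16.7, 0, 0], [26, 42.6, 21.2, 0, 0], [26, 62.0, 20.0, 0, 0], [26, 80.2, 13.1, 0, 0], [26, 95.5, 1.2, 0, 0], [26, 106.6, -14.8, 0, 0], [26, 112.5, -33.3, 0, 0], [26, 112.6, -52.7, 0, 0], [26, 107.0, -71.3, 0, 0], [26, 96.2, -87.4, 0, 0], [26, 81.1, -99.6, 0, 0], [26, 63.0, -106.8, 0, 0]]
end 15.479
```

>>> {"api": "step_arm", "payload": {
  "commands": [
    [26, 23.7, 16.7, 0, 0],
    [26, 42.6, 21.2, 0, 0],
    [26, 62.0, 20.0, 0, 0],
    [26, 80.2, 13.1, 0, 0],
    [26, 95.5, 1.2, 0, 0],
    [26, 106.6, -14.8, 0, 0],
    [26, 112.5, -33.3, 0, 0],
    [26, 112.6, -52.7, 0, 0],
    [26, 107.0, -71.3, 0, 0],
    [26, 96.2, -87.4, 0, 0],
    [26, 81.1, -99.6, 0, 0],
    [26, 63.0, -106.8, 0, 0]
  ]
}}

```text
t: 7.7
eef_pos: [0.4889, 0.1497, 0.1894]
tcp_rot: [3.139, -0.0, 1.572]
ft_force: [12.5, -2.9, 4.8]
gripper_width: 0.0291
```

Run:
```python
from h import *
look("e",("wrist",)); s=r.read_state(); print(s["t"])
```

```text
7.7 [0.48885043 0.14967469 0.18944814] [12.5 -2.9  4.8] 0.029064178098863736
('wrist', 7.7, 3673, 1.846, 0.0955)
7.75
```

```bash
sed -i 's/^OBS=/LOG+=[(.1,i) for i in [.45]+[.3]*11]+[(.05,0)]\nOBS=/; s/(6.45,5.443,.04)/&,(7.7,8.129,.03)/' sim.py; python3 sim.py
cat >> sim.py <<'E'
    k=(o[:,0]*10%1<.02);print(*[f"{t:.1f}:{w:.2f}" for t,a,w in o[::50]])
E
python3 sim.py|tail -1
```

```text
[0.00732926 0.00268018] [-1.1  -1.26  1.49  0.11 -0.31  0.02 -1.16] end [7.75       8.223635   2.01253497] wc20 2.9255969590015503
2.6:0.00 2.7:0.00 2.8:0.06 2.9:0.16 3.0:0.31 3.1:0.48 3.2:0.68 3.3:0.86 3.4:1.02 3.5:1.16 3.6:1.29 3.7:1.40 3.8:1.50 3.9:1.30 4.0:1.49 4.1:1.59 4.2:1.68 4.3:1.75 4.4:1.83 4.5:1.89 4.6:1.95 4.7:2.00 4.8:2.04 4.9:2.08 5.0:2.12 5.1:2.15 5.2:1.88 5.3:2.04 5.4:2.08 5.5:2.11 5.6:2.14 5.7:2.16 5.8:2.18 5.9:2.20 6.0:2.22 6.1:2.24 6.2:2.25 6.3:2.26 6.4:2.27 6.5:1.99 6.6:2.14 6.7:2.14 6.8:2.15 6.9:2.15 7.0:2.15 7.1:2.15 7.2:2.15 7.3:2.15 7.4:2.15 7.5:2.15 7.6:2.15 7.7:2.15
```

```bash
python3 c.py 15.479 "[.42]+[.292]*11";python3 c.py 19.111 "[.292]*12"
```

```text
[[26, -27.1, -0.5, 0, 0], [26, -44.9, 5.7, 0, 0], [26, -60.2, 16.9, 0, 0], [26, -71.7, 31.9, 0, 0], [26, -78.3, 49.6, 0, 0], [26, -79.5, 68.5, 0, 0], [26, -75.3, 86.9, 0, 0], [26, -65.9, 103.4, 0, 0], [26, -52.2, 116.4, 0, 0], [26, -35.4, 125.0, 0, 0], [26, -16.7, 128.3, 0, 0], [26, 2.0, 126.1, 0, 0]]
end 19.110999999999997
[[26, 17.4, -7.5, 0, 0], [26, 31.8, -19.7, 0, 0], [26, 42.2, -35.5, 0, 0], [26, 47.6, -53.6, 0, 0], [26, 47.5, -72.5, 0, 0], [26, 41.9, -90.6, 0, 0], [26, 31.4, -106.4, 0, 0], [26, 16.8, -118.4, 0, 0], [26, -0.6, -125.7, 0, 0], [26, -19.4, -127.7, 0, 0], [26, -38.0, -124.2, 0, 0], [26, -54.8, -115.5, 0, 0]]
end 22.615
```

>>> {"api": "step_arm", "payload": {
  "commands": [
    [26, -27.1, -0.5, 0, 0],
    [26, -44.9, 5.7, 0, 0],
    [26, -60.2, 16.9, 0, 0],
    [26, -71.7, 31.9, 0, 0],
    [26, -78.3, 49.6, 0, 0],
    [26, -79.5, 68.5, 0, 0],
    [26, -75.3, 86.9, 0, 0],
    [26, -65.9, 103.4, 0, 0],
    [26, -52.2, 116.4, 0, 0],
    [26, -35.4, 125.0, 0, 0],
    [26, -16.7, 128.3, 0, 0],
    [26, 2.0, 126.1, 0, 0]
  ]
}}

```text
t: 8.95
eef_pos: [0.6155, 0.1528, 0.1894]
tcp_rot: [3.14, -0.001, 1.571]
ft_force: [-9.1, -1.9, 10.4]
gripper_width: 0.0289
```

>>> {"api": "step_arm", "payload": {
  "commands": [
    [26, 17.4, -7.5, 0, 0],
    [26, 31.8, -19.7, 0, 0],
    [26, 42.2, -35.5, 0, 0],
    [26, 47.6, -53.6, 0, 0],
    [26, 47.5, -72.5, 0, 0],
    [26, 41.9, -90.6, 0, 0],
    [26, 31.4, -106.4, 0, 0],
    [26, 16.8, -118.4, 0, 0],
    [26, -0.6, -125.7, 0, 0],
    [26, -19.4, -127.7, 0, 0],
    [26, -38.0, -124.2, 0, 0],
    [26, -54.8, -115.5, 0, 0]
  ]
}}

```text
t: 10.15
eef_pos: [0.4997, 0.0965, 0.1895]
tcp_rot: [3.14, -0.001, 1.571]
ft_force: [7.2, 4.3, 5.2]
gripper_width: 0.0284
```

Run:
```python
from h import *
look("f",("wrist",)); s=r.read_state(); print(s["t"])
print(blobs(masks(cv2.imread("pics/f_wrist.png"))["orange"],50))
```

```text
10.15 [0.49967191 0.09654873 0.18945954] [7.2 4.3 5.2] 0.028413795176684988
('wrist', 10.15, 2868, 0.797, 0.093)
10.2
[(np.int32(2868), array([529.05,  87.64]), array([493,  49,  71,  76], dtype=int32))]
```

```bash
sed -i 's/^OBS=/LOG+=[(.1,i) for i in [.42]+[.292]*23]+[(.05,0)]\nOBS=/; s/(7.7,8.129,.03)/&,(10.15,13.363,.03)/' sim.py; python3 sim.py;python3 c.py 22.615 "[.42]+[.29]*11";python3 c.py 26.225 "[.29]*12"
```

```text
[0.00756061 0.00251091] [-1.44 -1.5   1.14  0.19  0.56 -0.43  0.22 -1.24] end [10.2        13.45236015  1.98101428] wc20 2.9014162356967437
2.6:0.00 2.7:0.00 2.8:0.06 2.9:0.16 3.0:0.31 3.1:0.48 3.2:0.67 3.3:0.85 3.4:1.01 3.5:1.15 3.6:1.27 3.7:1.39 3.8:1.49 3.9:1.30 4.0:1.48 4.1:1.58 4.2:1.67 4.3:1.75 4.4:1.82 4.5:1.89 4.6:1.94 4.7:1.99 4.8:2.04 4.9:2.08 5.0:2.12 5.1:2.15 5.2:1.89 5.3:2.05 5.4:2.09 5.5:2.12 5.6:2.15 5.7:2.17 5.8:2.19 5.9:2.21 6.0:2.23 6.1:2.25 6.2:2.26 6.3:2.27 6.4:2.29 6.5:2.01 6.6:2.16 6.7:2.16 6.8:2.16 6.9:2.16 7.0:2.17 7.1:2.17 7.2:2.17 7.3:2.17 7.4:2.17 7.5:2.17 7.6:2.17 7.7:2.17 7.8:2.10 7.9:2.15 8.0:2.15 8.1:2.14 8.2:2.14 8.3:2.14 8.4:2.13 8.5:2.13 8.6:2.13 8.7:2.13 8.8:2.13 8.9:2.12 9.0:2.12 9.1:2.12 9.2:2.12 9.3:2.12 9.4:2.12 9.5:2.12 9.6:2.12 9.7:2.12 9.8:2.11 9.9:2.11 10.0:2.11 10.1:2.11 10.2:1.98
[[26, -18.2, 20.1, 0, 0], [26, -25.2, 37.5, 0, 0], [26, -26.9, 56.2, 0, 0], [26, -23.2, 74.6, 0, 0], [26, -14.4, 91.2, 0, 0], [26, -1.2, 104.6, 0, 0], [26, 15.2, 113.6, 0, 0], [26, 33.6, 117.6, 0, 0], [26, 52.3, 116.2, 0, 0], [26, 69.8, 109.4, 0, 0], [26, 84.7, 97.9, 0, 0], [26, 95.7, 82.7, 0, 0]]
end 26.224999999999998
[[26, 6.1, -17.7, 0, 0], [26, 7.0, -36.5, 0, 0], [26, 2.4, -54.7, 0, 0], [26, -7.2, -70.9, 0, 0], [26, -21.0, -83.6, 0, 0], [26, -37.9, -91.8, 0, 0], [26, -56.4, -94.9, 0, 0], [26, -75.1, -92.6, 0, 0], [26, -92.3, -85.0, 0, 0], [26, -106.6, -72.8, 0, 0], [26, -116.8, -57.0, 0, 0], [26, -122.1, -39.0, 0, 0]]
end 29.705000000000002
```

>>> {"api": "step_arm", "payload": {
  "commands": [
    [26, -18.2, 20.1, 0, 0],
    [26, -25.2, 37.5, 0, 0],
    [26, -26.9, 56.2, 0, 0],
    [26, -23.2, 74.6, 0, 0],
    [26, -14.4, 91.2, 0, 0],
    [26, -1.2, 104.6, 0, 0],
    [26, 15.2, 113.6, 0, 0],
    [26, 33.6, 117.6, 0, 0],
    [26, 52.3, 116.2, 0, 0],
    [26, 69.8, 109.4, 0, 0],
    [26, 84.7, 97.9, 0, 0],
    [26, 95.7, 82.7, 0, 0]
  ]
}}

```text
t: 11.4
eef_pos: [0.582, 0.1935, 0.1894]
tcp_rot: [3.14, 0.0, 1.571]
ft_force: [-4.6, -9.5, 11.4]
gripper_width: 0.0288
```

>>> {"api": "step_arm", "payload": {
  "commands": [
    [26, 6.1, -17.7, 0, 0],
    [26, 7.0, -36.5, 0, 0],
    [26, 2.4, -54.7, 0, 0],
    [26, -7.2, -70.9, 0, 0],
    [26, -21.0, -83.6, 0, 0],
    [26, -37.9, -91.8, 0, 0],
    [26, -56.4, -94.9, 0, 0],
    [26, -75.1, -92.6, 0, 0],
    [26, -92.3, -85.0, 0, 0],
    [26, -106.6, -72.8, 0, 0],
    [26, -116.8, -57.0, 0, 0],
    [26, -122.1, -39.0, 0, 0]
  ]
}}

```text
t: 12.6
eef_pos: [0.544, 0.0701, 0.1894]
tcp_rot: [3.14, -0.001, 1.57]
ft_force: [2.0, 7.2, 7.5]
gripper_width: 0.0286
```

```bash
for a in 29.705 33.185 36.665 40.145; do python3 c.py $a "[.29]*12";done; python3 -c "
from cell import r;s=r.read_state();print(s['t'],s['eef_pos'],s['ft_force'])"
```

```text
[[26, 0.1, 18.8, 0, 0], [26, 5.6, 36.8, 0, 0], [26, 15.9, 52.4, 0, 0], [26, 30.3, 64.5, 0, 0], [26, 47.6, 71.9, 0, 0], [26, 66.3, 74.1, 0, 0], [26, 84.8, 70.8, 0, 0], [26, 101.5, 62.4, 0, 0], [26, 115.2, 49.5, 0, 0], [26, 124.7, 33.3, 0, 0], [26, 129.1, 15.0, 0, 0], [26, 128.1, -3.7, 0, 0]]
end 33.184999999999995
[[26, -6.3, -17.7, 0, 0], [26, -17.4, -32.8, 0, 0], [26, -32.4, -44.2, 0, 0], [26, -50.0, -50.7, 0, 0], [26, -68.8, -52.0, 0, 0], [26, -87.1, -47.9, 0, 0], [26, -103.4, -38.6, 0, 0], [26, -116.5, -25.1, 0, 0], [26, -125.1, -8.5, 0, 0], [26, -128.7, 10.0, 0, 0], [26, -126.8, 28.7, 0, 0], [26, -119.6, 46.0, 0, 0]]
end 36.665
[[26, 11.8, 14.6, 0, 0], [26, 27.3, 25.2, 0, 0], [26, 45.2, 30.9, 0, 0], [26, 64.0, 31.3, 0, 0], [26, 82.1, 26.2, 0, 0], [26, 98.0, 16.2, 0, 0], [26, 110.4, 2.1, 0, 0], [26, 118.2, -15.0, 0, 0], [26, 120.9, -33.6, 0, 0], [26, 118.1, -52.1, 0, 0], [26, 110.0, -69.1, 0, 0], [26, 97.5, -83.1, 0, 0]]
end 40.144999999999996
[[26, -16.0, -9.8, 0, 0], [26, -34.2, -14.7, 0, 0], [26, -52.9, -14.1, 0, 0], [26, -70.8, -8.2, 0, 0], [26, -86.2, 2.5, 0, 0], [26, -97.9, 17.2, 0, 0], [26, -104.9, 34.7, 0, 0], [26, -106.6, 53.4, 0, 0], [26, -102.9, 71.8, 0, 0], [26, -94.0, 88.4, 0, 0], [26, -80.9, 101.7, 0, 0], [26, -64.4, 110.8, 0, 0]]
end 43.625
12.6 [0.54398891 0.07007917 0.18941497] [1.97861837 7.22429199 7.50224637]
```

>>> {"api": "step_arm", "payload": {
  "commands": [
    [26, 0.1, 18.8, 0, 0],
    [26, 5.6, 36.8, 0, 0],
    [26, 15.9, 52.4, 0, 0],
    [26, 30.3, 64.5, 0, 0],
    [26, 47.6, 71.9, 0, 0],
    [26, 66.3, 74.1, 0, 0],
    [26, 84.8, 70.8, 0, 0],
    [26, 101.5, 62.4, 0, 0],
    [26, 115.2, 49.5, 0, 0],
    [26, 124.7, 33.3, 0, 0],
    [26, 129.1, 15.0, 0, 0],
    [26, 128.1, -3.7, 0, 0]
  ]
}}

```text
t: 13.8
eef_pos: [0.5392, 0.199, 0.1894]
tcp_rot: [3.139, 0.001, 1.571]
ft_force: [2.4, -10.2, 8.9]
gripper_width: 0.0286
```

>>> {"api": "step_arm", "payload": {
  "commands": [
    [26, -6.3, -17.7, 0, 0],
    [26, -17.4, -32.8, 0, 0],
    [26, -32.4, -44.2, 0, 0],
    [26, -50.0, -50.7, 0, 0],
    [26, -68.8, -52.0, 0, 0],
    [26, -87.1, -47.9, 0, 0],
    [26, -103.4, -38.6, 0, 0],
    [26, -116.5, -25.1, 0, 0],
    [26, -125.1, -8.5, 0, 0],
    [26, -128.7, 10.0, 0, 0],
    [26, -126.8, 28.7, 0, 0],
    [26, -119.6, 46.0, 0, 0]
  ]
}}

```text
t: 15.0
eef_pos: [0.5868, 0.0791, 0.1894]
tcp_rot: [3.14, -0.001, 1.57]
ft_force: [-3.2, 7.0, 10.7]
gripper_width: 0.0289
```

>>> {"api": "step_arm", "payload": {
  "commands": [
    [26, 11.8, 14.6, 0, 0],
    [26, 27.3, 25.2, 0, 0],
    [26, 45.2, 30.9, 0, 0],
    [26, 64.0, 31.3, 0, 0],
    [26, 82.1, 26.2, 0, 0],
    [26, 98.0, 16.2, 0, 0],
    [26, 110.4, 2.1, 0, 0],
    [26, 118.2, -15.0, 0, 0],
    [26, 120.9, -33.6, 0, 0],
    [26, 118.1, -52.1, 0, 0],
    [26, 110.0, -69.1, 0, 0],
    [26, 97.5, -83.1, 0, 0]
  ]
}}

```text
t: 16.2
eef_pos: [0.5023, 0.1768, 0.1894]
tcp_rot: [3.139, -0.0, 1.572]
ft_force: [8.5, -7.3, 9.0]
gripper_width: 0.0284
```

>>> {"api": "step_arm", "payload": {
  "commands": [
    [26, -16.0, -9.8, 0, 0],
    [26, -34.2, -14.7, 0, 0],
    [26, -52.9, -14.1, 0, 0],
    [26, -70.8, -8.2, 0, 0],
    [26, -86.2, 2.5, 0, 0],
    [26, -97.9, 17.2, 0, 0],
    [26, -104.9, 34.7, 0, 0],
    [26, -106.6, 53.4, 0, 0],
    [26, -102.9, 71.8, 0, 0],
    [26, -94.0, 88.4, 0, 0],
    [26, -80.9, 101.7, 0, 0],
    [26, -64.4, 110.8, 0, 0]
  ]
}}

```text
t: 17.4
eef_pos: [0.6142, 0.1129, 0.1893]
tcp_rot: [3.14, -0.001, 1.571]
ft_force: [-10.4, 3.3, 13.3]
gripper_width: 0.0287
```

Run:
```python
from h import *
look("g",("wrist",)); s=r.read_state(); print(s["t"])
print(blobs(masks(cv2.imread("pics/g_wrist.png"))["orange"],50))
```

```text
17.4 [0.61424151 0.11285341 0.18934717] [-10.4   3.3  13.3] 0.0286884973468287
('wrist', 17.4, 2073, -2.837, 0.0908)
17.45
[(np.int32(2073), array([ 98.52, 279.13]), array([ 69, 249,  60,  60], dtype=int32))]
```

```bash
sed -i 's/^OBS=/LOG+=[(.1,i) for i in [.42]+[.29]*71]+[(.05,0)]\nOBS=/; s/(10.15,13.363,.03)/&,(17.4,28.579,.03)/' sim.py
cat > plan.py <<'E'
import sys;from sim import *
f=fit();I,tf=f.x;print(f.x,f.fun.round(2))
inc=eval(sys.argv[1])
for p in ([I,tf],[I*.85,tf],[I*1.15,tf],[I,tf-.001],[I,tf+.001]):
    o=run(p,LOG+[(.1,i) for i in inc]);b=run(p)[-1]
    e=np.interp(17.4,o[:,0],o[:,1])-28.579; tg=10*np.pi+e
    k=len(b); n=len(run(p)); print(np.round(p,5),"start",b[1:]-[tg,0],"end",(o[-1,1]-tg).round(3),o[-1,2].round(3))
E
python3 plan.py "[.25]*6+[.15,.08]+[0]*4";python3 plan.py "[.29]*6+[.2,.1,.05]+[0]*16"
```

```text
[0.00763036 0.00247262] [-1.58 -1.6   0.95  0.1   0.61 -0.01 -0.17  0.28 -1.26]
[0.00763 0.00247] start [-2.73545705  1.9678185 ] end -0.735 0.935
[0.00649 0.00247] start [-2.73604438  1.94566894] end -0.796 0.81
[0.00877 0.00247] start [-2.73502023  1.98433154] end -0.685 1.039
[0.00763 0.00147] start [-2.7295747   2.08546555] end -0.588 1.053
[0.00763 0.00347] start [-2.7413394   1.85017145] end -0.882 0.817
[0.00763036 0.00247262] [-1.58 -1.6   0.95  0.1   0.61 -0.01 -0.17  0.28 -1.26]
[0.00763 0.00247] start [-2.73545705  1.9678185 ] end -0.007 0.032
[0.00649 0.00247] start [-2.73604438  1.94566894] end -0.207 0.0
[0.00877 0.00247] start [-2.73502023  1.98433154] end 0.173 0.127
[0.00763 0.00147] start [-2.7295747   2.08546555] end 0.293 0.149
[0.00763 0.00347] start [-2.7413394   1.85017145] end -0.298 0.0
```

```bash
python3 c.py 43.625 "[.25]*6+[.15,.08,0,0]"
```

```text
[[26, 15.8, 3.7, 0, 0], [26, 32.0, 3.4, 0, 0], [26, 47.6, -0.8, 0, 0], [26, 61.7, -8.9, 0, 0], [26, 73.4, -20.1, 0, 0], [26, 81.9, -33.9, 0, 0], [26, 85.2, -43.1, 0, 0], [26, 86.5, -48.1, 0, 0], [26, 86.5, -48.1, 0, 0], [26, 86.5, -48.1, 0, 0]]
end 45.355
```

>>> {"api": "step_arm", "payload": {
  "commands": [
    [26, 15.8, 3.7, 0, 0],
    [26, 32.0, 3.4, 0, 0],
    [26, 47.6, -0.8, 0, 0],
    [26, 61.7, -8.9, 0, 0],
    [26, 73.4, -20.1, 0, 0],
    [26, 81.9, -33.9, 0, 0],
    [26, 85.2, -43.1, 0, 0],
    [26, 86.5, -48.1, 0, 0],
    [26, 86.5, -48.1, 0, 0],
    [26, 86.5, -48.1, 0, 0]
  ]
}}

```text
t: 18.45
eef_pos: [0.5654, 0.1988, 0.1894]
tcp_rot: [3.14, -0.0, 1.571]
ft_force: [-0.0, -2.8, 10.1]
gripper_width: 0.0287
```

Run:
```python
from h import *
look("i",("top","wrist")); s=r.read_state(); print(s["t"])
for n in("top","wrist"):print(blobs(masks(cv2.imread(f"pics/i_{n}.png"))["orange"],20))
```

```text
18.45 [0.56536801 0.19876618 0.18940817] [-0.  -2.8 10.1] 0.02865733338620398
('top', 18.45, 125, -0.928, 0.0947)
18.5
[(np.int32(125), array([287.69, 233.26]), array([281, 226,  15,  16], dtype=int32)), (np.int32(3433), array([502.95, 310.61]), array([469, 271,  72,  89], dtype=int32))][ WARN:0@2.216] global loadsave.cpp:275 findDecoder imread_('pics/i_wrist.png'): can't open/read file: check file path/integrity
Traceback (most recent call last):
  File "h.py", line 9, in masks
    h=cv2.cvtColor(im,cv2.COLOR_BGR2HSV);H,S,V=[h[...,i].astype(int) for i in range(3)]
cv2.error: OpenCV(4.12.0) /io/opencv/modules/imgproc/src/color.cpp:199: error: (-215:Assertion failed) !_src.empty() in function 'cvtColor'
```

```bash
sed -i 's/^OBS=/LOG+=[(.1,i) for i in [.25]*6+[.15,.08,0,0]]+[(.05,0)]\nOBS=/; s/(17.4,28.579,.03)/&,(18.45,30.488,.02)/' sim.py; sed -i 's/17.4,o/18.45,o/; s/28.579/30.488/' plan.py; python3 plan.py "[0]*20"; python3 plan.py "[.05]*5+[0]*15"
```

```text
[0.00766444 0.00245674] [-1.66 -1.65  0.83  0.03  0.58  0.12  0.42 -0.38  0.3  -1.27]
[0.00766 0.00246] start [-0.86779935  1.16313795] end -0.242 0.0
[0.00651 0.00246] start [-0.87308249  1.05386238] end -0.407 0.0
[0.00881 0.00246] start [-0.86352223  1.25181957] end -0.069 0.0
[0.00766 0.00146] start [-0.861917    1.28078501] end -0.039 0.0
[0.00766 0.00346] start [-0.8736817   1.04549089] end -0.399 0.0
[0.00766444 0.00245674] [-1.66 -1.65  0.83  0.03  0.58  0.12  0.42 -0.38  0.3  -1.27]
[0.00766 0.00246] start [-0.86779935  1.16313795] end -0.085 0.0
[0.00651 0.00246] start [-0.87308249  1.05386238] end -0.256 0.0
[0.00881 0.00246] start [-0.86352223  1.25181957] end 0.091 0.0
[0.00766 0.00146] start [-0.861917    1.28078501] end 0.136 0.019
[0.00766 0.00346] start [-0.8736817   1.04549089] end -0.263 0.0
```

```bash
python3 c.py 45.355 "[.05]*5+[0]"
```

```text
[[26, 0.6, -3.2, 0, 0], [26, 1.0, -6.4, 0, 0], [26, 1.2, -9.7, 0, 0], [26, 1.3, -12.9, 0, 0], [26, 1.2, -16.2, 0, 0], [26, 1.2, -16.2, 0, 0]]
end 45.605
```

>>> {"api": "step_arm", "payload": {
  "commands": [
    [26, 0.6, -3.2, 0, 0],
    [26, 1.0, -6.4, 0, 0],
    [26, 1.2, -9.7, 0, 0],
    [26, 1.3, -12.9, 0, 0],
    [26, 1.2, -16.2, 0, 0],
    [26, 1.2, -16.2, 0, 0]
  ]
}}

```text
t: 19.1
eef_pos: [0.5492, 0.1999, 0.1894]
tcp_rot: [3.14, -0.0, 1.571]
ft_force: [-0.4, -2.9, 10.5]
gripper_width: 0.0288
```

Run:
```python
from h import *
look("j",("top","wrist"));print(r.read_state()["t"])
```

```text
19.1 [0.54916881 0.19991048 0.18940092] [-0.4 -2.9 10.5] 0.0287726534615282
('top', 19.1, 127, -0.312, 0.095)
19.15
```

```bash
sed -i 's/^OBS=/LOG+=[(.1,i) for i in [.05]*5+[0]]+[(.05,0)]\nOBS=/; s/(18.45,30.488,.02)/&,(19.1,31.104,.02)/' sim.py; sed -i 's/18.45,o/19.1,o/; s/30.488/31.104/' plan.py; python3 plan.py "[0]*20";python3 plan.py "[.03]*3+[0]*10"
```

```text
[0.00771137 0.00244233] [-1.79 -1.74  0.63 -0.13  0.43  0.11  0.82  0.38 -0.89  0.34 -1.28]
[0.00771 0.00244] start [-0.28220049  0.57136401] end -0.05 0.0
[0.00655 0.00244] start [-0.2880599   0.45374064] end -0.149 0.0
[0.00887 0.00244] start [-0.27697726  0.67644188] end 0.065 0.0
[0.00771 0.00144] start [-0.27631814  0.68901106] end 0.098 0.0
[0.00771 0.00344] start [-0.28808284  0.45371695] end -0.153 0.0
[0.00771137 0.00244233] [-1.79 -1.74  0.63 -0.13  0.43  0.11  0.82  0.38 -0.89  0.34 -1.28]
[0.00771 0.00244] start [-0.28220049  0.57136401] end -0.004 0.0
[0.00655 0.00244] start [-0.2880599   0.45374064] end -0.107 0.0
[0.00887 0.00244] start [-0.27697726  0.67644188] end 0.114 0.013
[0.00771 0.00144] start [-0.27631814  0.68901106] end 0.148 0.058
[0.00771 0.00344] start [-0.28808284  0.45371695] end -0.118 0.0
```

>>> {"api": "step_arm", "payload": {
  "commands": [
    [26, 0, 0, 0, 0],
    [26, 0, 0, 0, 0],
    [26, 0, 0, 0, 0],
    [26, 0, 0, 0, 0],
    [26, 0, 0, 0, 0],
    [26, 0, 0, 0, 0],
    [26, 0, 0, 0, 0],
    [26, 0, 0, 0, 0],
    [26, 0, 0, 0, 0],
    [26, 0, 0, 0, 0]
  ]
}}

```text
t: 20.15
eef_pos: [0.5495, 0.1999, 0.1894]
tcp_rot: [3.14, -0.0, 1.571]
ft_force: [0.5, -2.4, 11.1]
gripper_width: 0.029
```

Run:
```python
from h import *
look("k",("top",));look("k2",("top",))
for n in ("top",):
    d=r.snapshot(n);R=np.zeros((480,640),bool);R[190:240,230:290]=1
    for k,z in(("orange",.139),("blue",.16)):
        for b in blobs(masks(d["image"])[k]&R,20): print(k,b,cast(d,*b[1],z))
```

```text
20.15 [0.54951227 0.19994229 0.18939286] [ 0.5 -2.4 11.1] 0.028951120827039566
('top', 20.15, 120, 0.018, 0.0941)
20.2 [0.54948321 0.19995401 0.18940939] [-0.2 -1.7 11.3] 0.028932665391331026
('top', 20.2, 124, 0.026, 0.0937)
orange (np.int32(121), array([258.28, 221.4 ]), array([253, 216,  12,  12], dtype=int32)) [0.6453416  0.14127055 0.139     ]
blue (np.int32(57), array([258.4 , 208.49]), array([256, 203,   6,  12], dtype=int32)) [0.67784024 0.13830487 0.16      ]
```

View pics/k2_top.png

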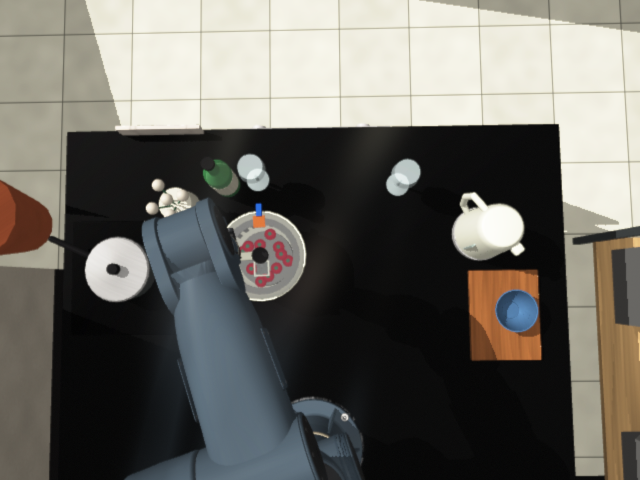

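>>> {"api": "step_arm", "payload": {
  "commands": [
    [26, 0, 0, 0, 0],
    [26, 0, 0, 0, 0],
    [26, 0, 0, 0, 0],
    [26, 0, 0, 0, 0],
    [26, 0, 0, 0, 0],
    [26, 0, 0, 0, 0],
    [26, 0, 0, 0, 0],
    [26, 0, 0, 0, 0]
  ]
}}

```text
t: 21.1
eef_pos: [0.5495, 0.1999, 0.1894]
tcp_rot: [3.14, -0.0, 1.571]
ft_force: [0.6, -1.9, 10.7]
gripper_width: 0.0284
```

Run:
```python
from h import *
look("l",("top",))
```

```text
21.1 [0.54950324 0.19994253 0.18940919] [ 0.6 -1.9 10.7] 0.02840958931296975
('top', 21.1, 119, 0.038, 0.0937)
```

>>> {"api": "step_arm", "payload": {
  "commands": [
    [33, 0, 0, 0, 0],
    [40, 0, 0, 0, 0],
    [50, 0, 0, 0, 0],
    [60, 0, 0, 0, 0],
    [60, 0, 0, 0, 0],
    [60, 0, 0, -10, 0],
    [60, 0, 0, -30, 0],
    [60, 0, 0, -55, 0],
    [60, 0, 0, -80, 0],
    [60, 0, 0, -100, 0],
    [60, 0, 0, -110, 0],
    [60, 0, 0, -110, 0]
  ]
}}

```text
t: 22.35
eef_pos: [0.5493, 0.1998, 0.3003]
tcp_rot: [3.139, -0.001, 1.571]
ft_force: [0.4, 0.2, -0.3]
gripper_width: 0.0598
```

Run:
```python
from h import *
look("m",("top",));look("m",("wrist",));print(r.read_state()["t"])
```

```text
22.35 [0.5492882  0.19980144 0.30032963] [ 0.4  0.2 -0.3] 0.0598186475776318
('top', 22.35, 119, 0.038, 0.0937)
22.4 [0.54903666 0.19970497 0.29903829] [0.5 0.4 0.4] 0.059844453438707326

22.45
```

View pics/m_wrist.png

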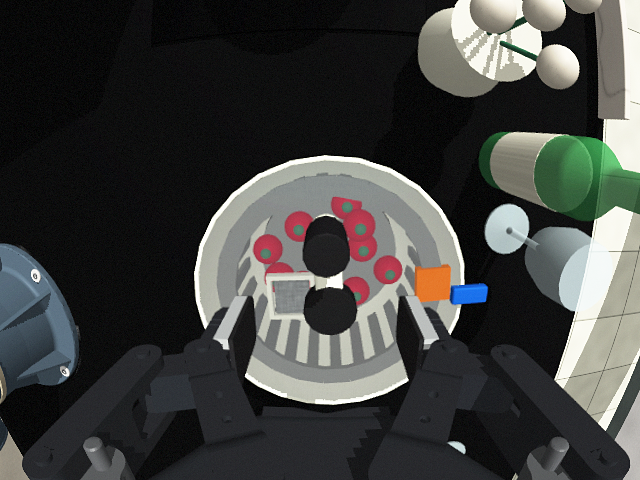

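Run:
```python
from h import *
d=r.snapshot("wrist");m=masks(d["image"]);P={}
for k,z in(("orange",.139),("blue",.16)):
    for b in blobs(m[k],100):
        p=wcast(d,*b[1],z);q=p[:2]-AX;print(k,b[0],b[1],p,np.arctan2(q[1],q[0]))
look("n",("top",)); s=r.read_state();print(s["dq"].round(3))
```

```text
orange 1168 [433.15 283.22] [0.64579094 0.14359466 0.139     ] 0.09666515922189144
blue 649 [470.08 293.74] [0.67483191 0.1415947  0.16      ] 0.057695295693198104
22.5 [0.54855741 0.19951972 0.2978147 ] [ 0.1  1.1 -1.3] 0.06005780473245528
('top', 22.5, 119, 0.038, 0.0937)
[ 0.001  0.    -0.001  0.001  0.     0.   ]
```

Both views put the mark about 0.04–0.05 rad (4–5 mm) past the pointer, inside the 16 mm limit. The basket is at rest and the gripper is clear, so I'm handing in.

```bash
python3 -c "
from cell import r;print(r.finish_job())"
```

```text
the job is handed in; nothing more can be done
None
```

I spun the radishes dry, stopped the basket with the orange mark under the blue pointer, let go of the knob and handed the job in at about 22.5 s. No verdict was reported.

- **Spin:** I turned the crank counter-clockwise up to speed. The mark then averaged 2.10 rad/s (20.0 turns a minute) from t = 10.2 s to 17.4 s, with no camera pause in that stretch. Between looks the basket's speed is inferred from a fitted model, not measured. The model peaked at about 2.29 rad/s, well below the 3.14 rad/s limit.
- **Stop:** I let the basket coast with the crank nearly still, and no backward creep was needed. In the final pictures the mark sits about 0.04 rad past the pointer, roughly 4–5 mm against the 16 mm allowed. The top and wrist views agree to within about 0.03 rad. The mark angle did not change from t = 21.1 s to 22.5 s, through the release.
- **Clear of everything:** the gripper was open, 110 mm above where it held the knob, with contact forces near zero. The bystanders looked unmoved in the pictures, but I did not measure their positions again.

In one look (t ≈ 6.4 s) the mark was half hidden, so I worked its angle out from one edge. Twice early on, the colour mask or a hidden view gave a poor reading, which I corrected or left out.

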